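# Load and clamp a brass plate in the assembly fixture

### The arm

A 6-joint arm with a two-finger parallel gripper is mounted at the origin on the work surface. World frame = base frame: x ahead of the robot, y to its left, z up, the work surface at z = 0. Lengths are in mm, angles in rad, forces in N, time in s.
With the tool pointing down it reaches from about 375 to 900 mm from the base axis. Payload 3.1 kg.
Tool frame: the origin (TCP) lies on the centre line of the jaws, within the pads' length; the fingertips stand 11 mm ahead of it and the grasp point (between the pads) lies 8 mm behind it; z points along the fingers, y is the direction in which the jaws open and shut (so a half turn about z gives the same grasp; the last joint's range is limited). The gripper opens to 87 mm and grips with 3 to 60 N. Pads are 19 mm wide; open, the fingers measure 117 mm over their backs; the gripper's body (75 mm by 190 mm) begins 51 mm behind the grasp point.
Start: joints at [1.117, 0.527, 1.433, -0, 1.181, -0.178], TCP at [169.556, 601.538, 233.548] pointing down, gripper open.
Joint ranges: [-3.08, 3.08], [-0.75, 2.2], [0.22, 2.44], [-1.43, 4.57], [0, 2.65], [-2.85, 2.85]. Speed limits (rad/s): [2.79, 2.79, 3.14, 3.14, 3.14, 3.14].

### API

Orientations are given as a 3x3 rotation matrix whose columns are the frame's x, y, z axes.
In Python, from rig import robot gives the robot as it stands.
- The arm moves only by the tool send_rows, never from a script. Its argument "steps" is a list of rows, each a list of 3 entries, a list of its own where there are three numbers: the shift along the tool's x, y, z in mm, then the turn, a rotation vector about the tool's x, y, z in rad, then the gripper's target within -1 to 1 (shut at 1, half-way at 0, fully open at -1). A call has exactly 8 rows; each row shifts and turns the commanded pose from where the row before left it, along the tool's axes as they then stand; what a row does not reach is not made up. A row lasts 1/8 s, in which the tool goes at most 62.5 mm and 10.7 degrees, less where a joint would pass 70% of its speed; a pose out of reach is approached as far as the arm can. A call is refused whole if a number of a shift passes 62.5 or a number of a turn 0.188, either way. A call with a gripper value outside its range is refused whole. The fingers move at their own pace and stop on an object; the grip force is fixed at half the most. Time passes only in rows, so rows that do not move let the fingers close, or fill a call up. It gives the time, the measured TCP pose, the force and the opening at its end, in the units of the state.
- robot.observe(): the state, without advancing time (a new reading comes with each control period).
- robot.get_image(name): name is "side" or "top"; returns a dict with "frame" (384x512x3 uint8, red, green, blue), "fov_y" (degrees; the focal length in pixels is half the picture's height over the tangent of half this angle, whatever the lens; pixels are square), "cx", "cy" (the principal point, pixels), "D" ([k1, k2, p1, p2, k3] as OpenCV has them; the pictures are not rectified), "R" (3x3) and "t" (3): a world point X has camera coordinates R X + t. Camera axes: x right, y down, z forward; pixel columns grow to the right and rows downward; lengths in mm; the calibration is good to about 2 mm. A picture is of the moment at which its call begins. There is no depth.
- robot.finish_job(): hands the job in, once; it reports no verdict.
The state is a dict: "time_s": time; "joint_positions": joint angles; "qvel": joint speeds; "joint_torque": joint torques, N m; "ee_pos": TCP position; "tool_rot": TCP orientation; "wrist_force": force on the tool from outside, world axes, zero at the start; "torque": the same for the moment, N m; "width": finger opening in mm.
Only numpy, scipy, OpenCV 4.12 (cv2) and the standard library are available. Lean on these libraries where they do the work, as an engineer would, in place of code of your own. Each camera call takes 0.05 s, during which the arm holds its last target.

### The job

Load the brass plate into the assembly fixture: lay it flat on the dark wooden bed with its long side along the long steel stop, slide it into the corner until it is hard up against both steel stops, and only then press the orange handle all the way down so that the toggle clamp grips it there. Leave the other things on the bench where they are.

Things in the scene. Friction and masses are not known exactly. Their poses are not given: they have to be found in the camera images.
- plate_centre (a point): Centre (half-way up) of the loose brass plate, a flat rectangle 56 mm (its x) by 140 mm (its y) by 8 mm thick, about 0.5 kg; four small holes and a slot in it do not matter. It starts lying flat on the bench, clear of the fixture. It takes 2 to 6 N to slide on the bed. Both half turns of it are equally right.
- seat (a point): Point of the fixed fixture where plate_centre lies when the plate is home; 22 mm above the bench (the bed's top is at 18 mm). Axes: x across the bed to the long stop (roughly away from the robot), y along that stop to the end stop and clamp (roughly to the robot's left), z up. The flat dark wooden bed spans x -97 to +53 mm, y -125 to +190 mm from here; its -x and -y sides are open.
- long_stop (a point): Middle of the upright face of the long steel stop that the plate's long side rests against: x = +28, y = -3.5 mm from the seat, 26 mm above the bench; axes as the seat's. The bar is 123 mm long, 14 mm thick (behind the face) and 16 mm high above the bed.
- end_stop (a point): Middle of the upright face of the short steel end stop that the plate's end rests against: x = -3.5, y = +70 mm from the seat, 26 mm above the bench; axes as the seat's. The bar is 43 mm long, 14 mm thick (behind the face) and 16 mm high above the bed.
- clamp_handle (a joint): Angle (rad) of the clamp's orange handle above level: 0 is closed, lying level along the seat's +y, against its stop; it starts raised, 0.9 to 1.2. It turns in the seat's y-z plane, stays where it is left and takes 1 to 8 N at the grip. A linkage lowers the arm with it, slowly at the end; the rubber pad then presses on the plate 30 mm from its end with about 7 N.
- handle_pin (a point): Centre of the pin that the clamp handle turns about: x = 0, y = +126, z = +36 mm from the seat (58 mm above the bench); axes as the seat's. The clamp stands behind the end stop, from y = +86 to +142 mm and up to 48 mm above the bed. While open, its steel arm sticks up between the end stop and the handle, to about 125 mm above the bench.
- handle_grip (a point): Point on the centre line of the clamp handle, 85 mm from its pin; its y points out along the handle, its x along the pin. The orange grip is 18 by 18 mm thick and runs from 40 to 120 mm from the pin.
- clamp_pad: Black rubber pad, 20 mm across, on the spindle near the end of the clamp arm; its origin is the centre of the face that presses on the plate. It gives by up to 7 mm.
- fitting_a: Bystander: loose grey die-cast fitting, 34 x 110 x 26 mm, lying on the bench just beyond the long stop. Origin: centre of its underside.
- fitting_b: Bystander: another such fitting, on the bench to the left. Origin: centre of its underside.
- wood_block: Bystander: loose wooden block 60 x 140 x 45 mm. Origin: centre of its underside.
- driver: Bystander: cordless screwdriver lying on its side at the back, about 185 x 175 x 52 mm. Origin: on the bench below the middle of its motor housing.
- hex_key: Bystander: dark steel hex key, 130 mm long, 6 mm thick, lying on the bench to the left. Origin: on the bench under its long leg.
- tray: Bystander: small loose green tray 80 x 120 x 30 mm, at the back on the left. Origin: centre of its underside.
Things that resemble listed ones, but are neither listed nor needed, are in the scene too. Several things look just like the part that bears plate_centre: the one meant starts nearest to the robot's base.

How it is judged (in metres and radians):
On the way:
1. with the clamp still open, the plate lies flat on the bed against both stops (value of joint clamp_handle above 0.5 rad and x of plate_centre in the frame of seat between -0.003 and 0.003 m and y of plate_centre in the frame of seat between -0.003 and 0.003 m and z of plate_centre in the frame of seat below 0.002 m and angle between the y axis of plate_centre and the y axis of seat, either way round below 0.035 rad), for 0.2 s.
At the end, for the whole second after the job is handed in: The plate lies flat on the bed with its centre within 2 mm of the seat in each direction and square to the stops within 0.025 rad, the clamp handle is down (below 0.1 rad) and the rubber pad presses on the plate with more than 2 N (value of joint clamp_handle below 0.1 rad and contact force between clamp_pad and anything else above 2 N and x of plate_centre in the frame of seat between -0.002 and 0.002 m and y of plate_centre in the frame of seat between -0.002 and 0.002 m and z of plate_centre in the frame of seat between -0.002 and 0.002 m and angle between the y axis of plate_centre and the y axis of seat, either way round below 0.025 rad and angle between the z axis of plate_centre and the z axis of seat, either way round below 0.04 rad); the robot touches nothing.
It fails at once if a bystander (a fitting, the wooden block, the driver, the hex key or the tray) is moved more than 20 mm (distance of any of fitting_a, fitting_b, wood_block, driver, hex_key, tray from where it was at the start of the episode above 0.02 m).
It also fails if it takes over 69 s, if anything falls off the work surface, if the arm or the gripper's body presses on something with over 40 N, if the wrist force passes 120 N, or if a joint passes its speed limit or range.

## Working session

There is one attempt and no reset: what is moved stays moved. The work goes in short steps, Python scripts to look and compute and a tool call to move; the robot and the scene stay as the last step left them, time stands still between calls to the robot, and variables do not carry over. Pictures are saved under pics/ and viewed, and the job is handed in when it is done.

Besides the shell and the picture viewer there is one more tool, called after "Emit:" as name(argument=value, ...) on one line, values as JSON. send_rows: Moves the arm, as the interface text tells. Its arguments: {"type":"object","properties":{"steps":{"type":"array","items":{"type":"array"}}},"required":["steps"]}

```bash
ls; mkdir -p pics; python3 - <<'E'
from rig import robot
import cv2,pickle
o=robot.observe()
for k,v in o.items(): print(k,v)
for n in("side","top"):
    d=robot.get_image(n); pickle.dump(d,open(f"{n}0.pkl","wb"))
    cv2.imwrite(f"pics/{n}0.png",cv2.resize(d["frame"][:,:,::-1],(800,600),interpolation=cv2.INTER_CUBIC))
    print(n,{k:v for k,v in d.items() if k!="frame"})
E
```

```text
pics
time_s 0.0
joint_positions [ 1.11750302e+00  5.28474540e-01  1.43390596e+00  4.63432075e-08
  1.18138405e+00 -1.78484764e-01]
qvel [ 0.00021149  0.00170826  0.00036672  0.00130753 -0.00165332 -0.00017523]
joint_torque [ 1.60850228e-03 -4.40045035e+01 -1.76599073e+01  6.33270736e-02
  5.81619004e-02 -1.76624039e-04]
ee_pos [169.24858976 600.91105027 232.56530045]
tool_rot [[-9.62476982e-01  2.71361667e-01 -9.51172390e-04]
 [ 2.71363060e-01  9.62475079e-01 -1.95253369e-03]
 [ 3.85636924e-04 -2.13738179e-03 -9.99997641e-01]]
wrist_force [0.37682908 0.35487439 0.09082468]
torque [-0.00912504 -0.02276508  0.04548975]
width 87.11189889185765
side {'fov_y': 49.988903810245326, 'cx': 254.6727865520544, 'cy': 190.990638195897, 'D': array([0.00847707, 0.        , 0.        , 0.        , 0.        ]), 'R': array([[ 0.9289439 ,  0.36948723,  0.02328969],
       [ 0.23298026, -0.53453843, -0.81239698],
       [-0.28772108,  0.76009726, -0.58263945]]), 't': array([-468.12646285, -173.78093758, 1842.99472202])}
top {'fov_y': 56.84727065160094, 'cx': 256.4930180606477, 'cy': 190.4283473554035, 'D': array([0.00200454, 0.        , 0.        , 0.        , 0.        ]), 'R': array([[ 0.01629762, -0.99980088,  0.01151476],
       [-0.9981887 , -0.01693619, -0.0577277 ],
       [ 0.05791122, -0.01055308, -0.99826596]]), 't': array([-148.96662464,  558.90011169, 1253.81647497])}
```

View pics/top0.png

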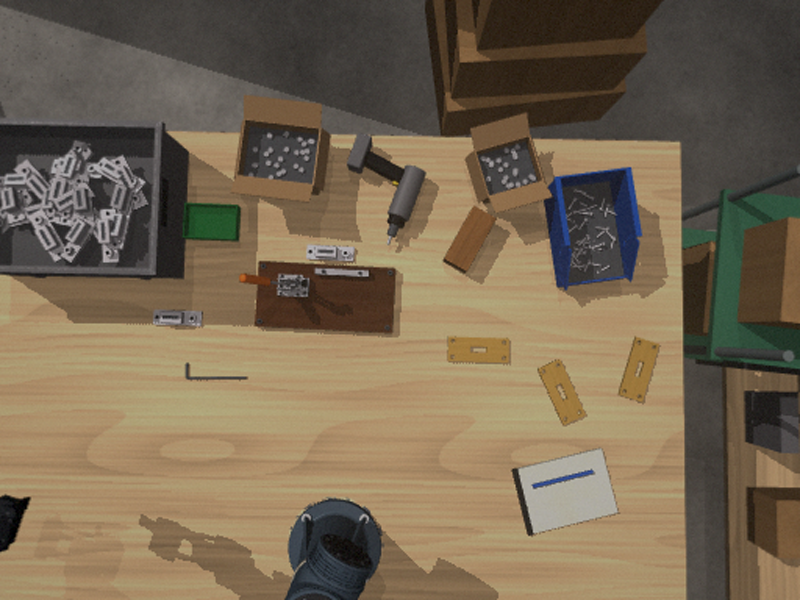

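View pics/side0.png

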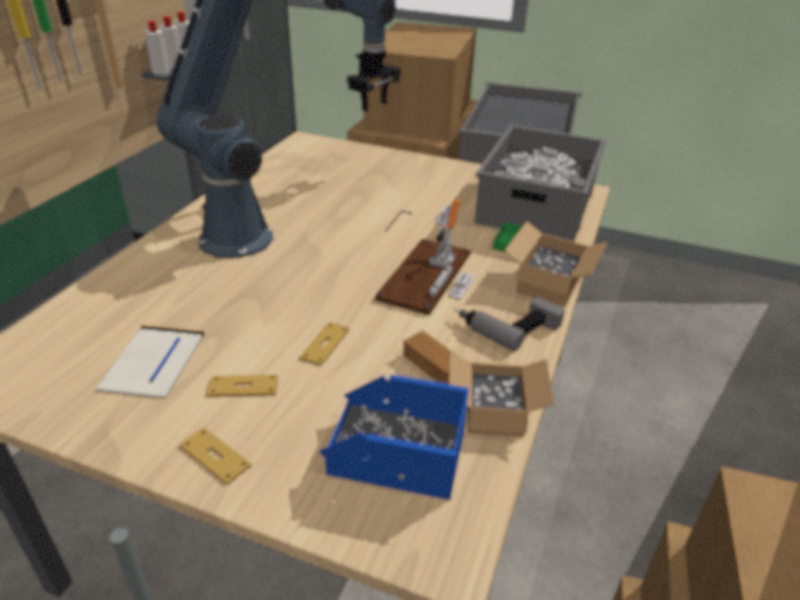

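Top view (800x600 pixels): there are three brass plates, at (478,350), (561,392) and (638,370). The fixture bed is at about (327,298), with its handle at (255,280). I'll measure the plates' distances from the base and take an enlarged crop.

```bash
cat > h.py <<'E'
import numpy as np,cv2,pickle
def K(d):
    f=d["frame"].shape[0]/2/np.tan(np.radians(d["fov_y"])/2)
    return np.array([[f,0,d["cx"]],[0,f,d["cy"]],[0,0,1.]])
def p2w(d,uv,z):
    uv=np.atleast_2d(np.asarray(uv,float))
    n=cv2.undistortPoints(uv[:,None,:],K(d),np.array(d["D"]))[:,0]
    r=np.c_[n,np.ones(len(n))]@d["R"]; c=-d["R"].T@d["t"]
    return c+r*((z-c[2])/r[:,2])[:,None]
def w2p(d,X):
    X=np.atleast_2d(np.asarray(X,float))
    return cv2.projectPoints(X[:,None,:],cv2.Rodrigues(d["R"])[0],d["t"],K(d),np.array(d["D"]))[0][:,0]
def plates(d):
    hsv=cv2.cvtColor(d["frame"],cv2.COLOR_RGB2HSV)
    return hsv
E
python3 - <<'E'
from h import *
d=pickle.load(open("top0.pkl","rb")); s=pickle.load(open("side0.pkl","rb"))
im=d["frame"]; hsv=cv2.cvtColor(im,cv2.COLOR_RGB2HSV)
for p in [(306,224),(359,251),(408,237)]:
    print(p,hsv[p[1]-6,p[0]],hsv[p[1],p[0]+15], p2w(d,p,8)[0], np.linalg.norm(p2w(d,p,8)[0][:2]))
print("bench",hsv[250,250],hsv[240,290], "base px",w2p(d,[0,0,0]))
def save(n,d,x0,y0,x1,y1,k):
    cv2.imwrite(n,cv2.resize(d["frame"][y0:y1,x0:x1,::-1],None,fx=k,fy=k,interpolation=cv2.INTER_CUBIC))
save("pics/c_plates.png",d,275,205,435,285,5)
save("pics/c_fix.png",d,145,145,265,220,6)
save("pics/c_fixside.png",s,230,120,330,205,7)
E
```

```text
(306, 224) [ 18 156 160] [ 19 152 161] [ 444.01001928 -319.61375402    8.        ] 547.0812087618065
(359, 251) [ 18 152 144] [ 17  96 175] [ 350.66177383 -510.5961938     8.        ] 619.4127482936486
(408, 237) [ 18 139 134] [ 19  92 175] [ 403.3043266  -687.36890183    8.        ] 796.9506804404377
bench [ 16 100 169] [ 19  88 177] base px [[214.32738476 348.62738837]]
```

View pics/c_plates.png

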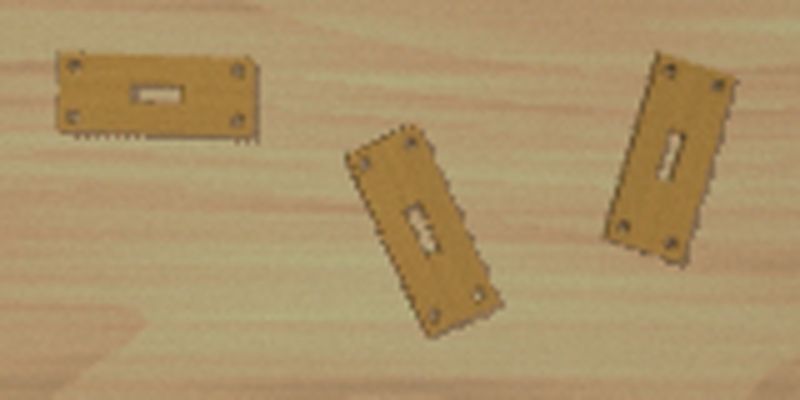

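View pics/c_fix.png

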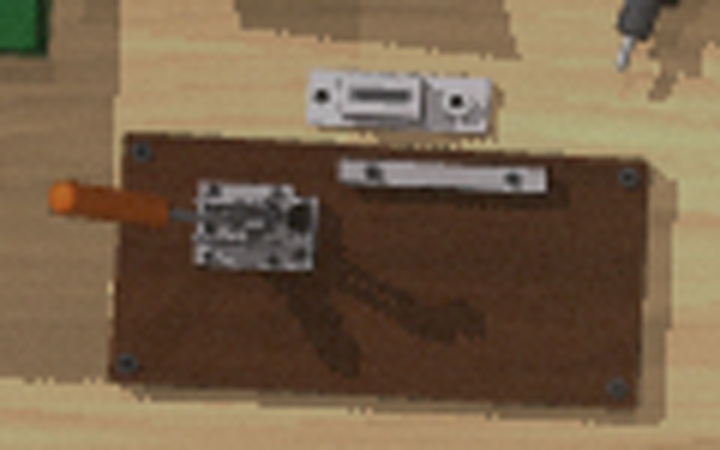

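View pics/c_fixside.png

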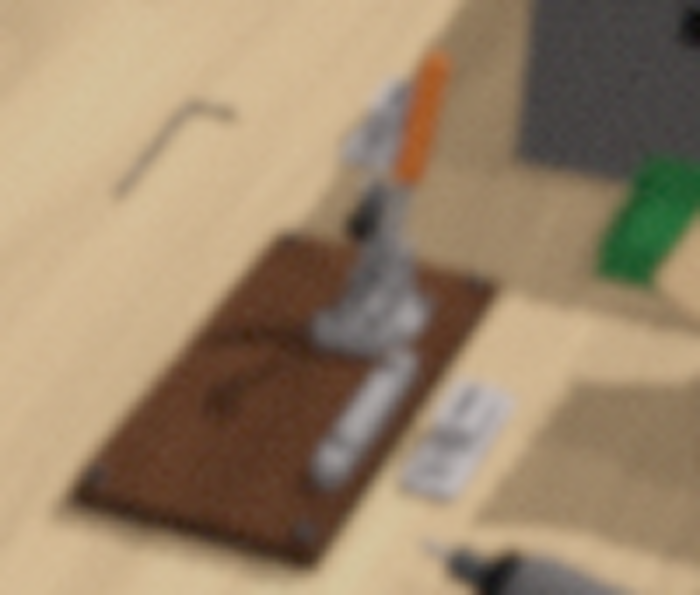

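Plate A, in the top-view crop at (478,350) full-view pixels, is 547 mm from the base. The others are at 619 and 797 mm, so A is the one meant. Next I fit the poses of plate A and the bed.

```bash
cat >> h.py <<'E'
from scipy.optimize import minimize
def boxpts(x,y,th,bx,z0,z1):
    # bx: (x0,x1,y0,y1) in frame; frame x axis dir th
    c,s=np.cos(th),np.sin(th)
    return np.array([[x+a*c-b*s,y+a*s+b*c,z] for z in(z0,z1) for a,b in((bx[0],bx[2]),(bx[1],bx[2]),(bx[1],bx[3]),(bx[0],bx[3]))])
def sil(d,P,k):
    m=np.zeros((384*k,512*k),np.uint8)
    h=cv2.convexHull(w2p(d,P).astype(np.float32))[:,0]
    cv2.fillConvexPoly(m,np.round(((h+.5)*k-.5)*16).astype(np.int32),1,shift=4); return m
def fit(views,p0,bx,z0,z1,k=4):
    ms=[(d,cv2.resize(m.astype(np.float32),None,fx=k,fy=k,interpolation=cv2.INTER_LINEAR)>.5) for d,m in views]
    def cost(p):
        c=0
        for d,m in ms:
            s=sil(d,boxpts(p[0],p[1],p[2],bx,z0,z1),k)>0
            c+=np.logical_xor(s,m).sum()/m.sum()
        return c
    r=minimize(cost,p0,method="Nelder-Mead",options=dict(initial_simplex=np.array(p0)+np.array([[0,0,0],[8,0,0],[0,8,0],[0,0,.08]]),xatol=.02,fatol=1e-5,maxiter=400))
    return r.x,r.fun
def pick(mask,uv):
    n,l,_,_=cv2.connectedComponentsWithStats(mask.astype(np.uint8)); v=l[uv[1],uv[0]]
    m=(l==v).astype(np.uint8); c,_=cv2.findContours(m,cv2.RETR_EXTERNAL,cv2.CHAIN_APPROX_NONE)
    cv2.drawContours(m,c,-1,1,-1); return m
E
python3 - <<'E'
from h import *
d=pickle.load(open("top0.pkl","rb")); s=pickle.load(open("side0.pkl","rb"))
ht=cv2.cvtColor(d["frame"],cv2.COLOR_RGB2HSV);hs=cv2.cvtColor(s["frame"],cv2.COLOR_RGB2HSV)
mt=pick(ht[...,1]>125,(306,218)); 
u=np.round(w2p(s,[444,-319,8])[0]).astype(int);print("side plate px",u)
ms=pick(hs[...,1]>125,(u[0]-6,u[1]+4))
print(mt.sum(),ms.sum())
bx=(-28,28,-70,70)
for v in([(d,mt)],[(s,ms)],[(d,mt),(s,ms)]): print(fit(v,[444,-320,0],bx,0,8))
# bed
bt=((ht[...,2]<110)); bt=cv2.morphologyEx(pick(bt,(230,205)),cv2.MORPH_OPEN,np.ones((9,9)))
print(bt.sum()); 
bxb=(-97,53,-125,190)
print(fit([(d,bt)],[520,60,0],bxb,0,18))
v=cv2.addWeighted(d["frame"][:,:,::-1],.5,cv2.merge([bt*255,mt*255,0*bt]),.5,0)
cv2.imwrite("pics/m.png",cv2.resize(v[140:250,140:350],None,fx=3.8,fy=3.8))
w=hs; v=cv2.addWeighted(s["frame"][:,:,::-1],.5,cv2.merge([0*ms,ms*255,0*ms]),.5,0)
cv2.imwrite("pics/m2.png",cv2.resize(v[120:250,150:330],None,fx=4,fy=4))
E
```

```text
side plate px [206 217]
605 361
(array([ 4.45802211e+02, -3.19485485e+02,  7.68482629e-03]), np.float64(0.031107895824720958))
(array([ 4.51420222e+02, -3.19049580e+02,  4.52785155e-02]), np.float64(0.2768537768537769))
(array([ 4.46654323e+02, -3.19569163e+02,  2.95786597e-03]), np.float64(0.3501143923839252))
3696
(array([ 5.81126700e+02,  3.69887596e-01, -2.92074540e-02]), np.float64(0.019549482513698167))
```

View pics/m.png

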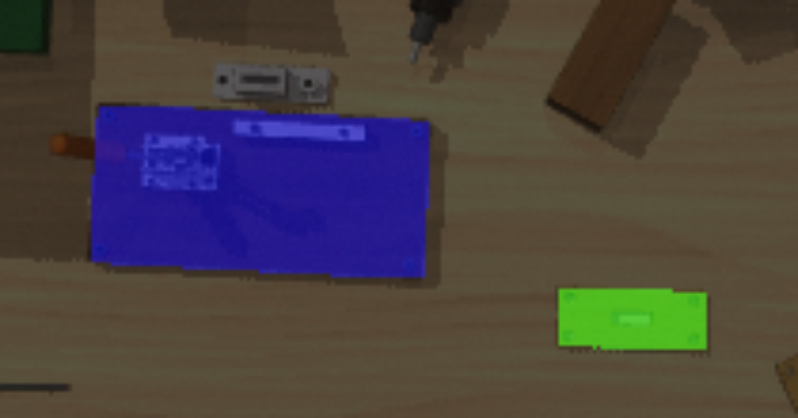

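View pics/m2.png

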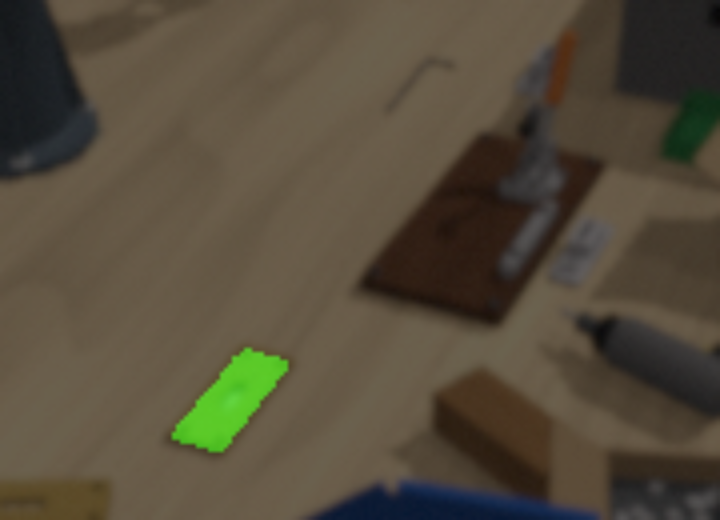

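```bash
python3 - <<'E'
from h import *
def F(l): return np.array([S+Rz@np.array(q) for q in l])
for nm,crop in(("top",(145,145,270,225)),("side",(225,110,335,210))):
    d=pickle.load(open(nm+"0.pkl","rb"))
    th=-0.029; S=np.array([581.1,0.4,22]); Rz=np.array([[np.cos(th),-np.sin(th),0],[np.sin(th),np.cos(th),0],[0,0,1]])
    k=6 if nm=="top" else 6
    x0,y0,x1,y1=crop; v=cv2.resize(d["frame"][y0:y1,x0:x1,::-1],None,fx=k,fy=k,interpolation=cv2.INTER_CUBIC)
    def line(l,c,closed=True):
        p=((w2p(d,F(l))+.5-np.array([x0,y0]))*k); cv2.polylines(v,[np.round(p).astype(np.int32)],closed,c,1)
    line([(-97,-125,-4),(53,-125,-4),(53,190,-4),(-97,190,-4)],(0,255,255))
    line([(28,-65,12),(42,-65,12),(42,58,12),(28,58,12)],(255,255,0))
    line([(-25,70,12),(18,70,12),(18,84,12),(-25,84,12)],(255,0,255))
    for a,c in((.9,(0,0,255)),(1.05,(0,255,0)),(1.2,(255,0,0))): line([(0,126,36),(0,126+120*np.cos(a),36+120*np.sin(a))],c,False)
    cv2.imwrite(f"pics/ov_{nm}.png",v)
E
```

```text
(no output)
```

View pics/ov_top.png

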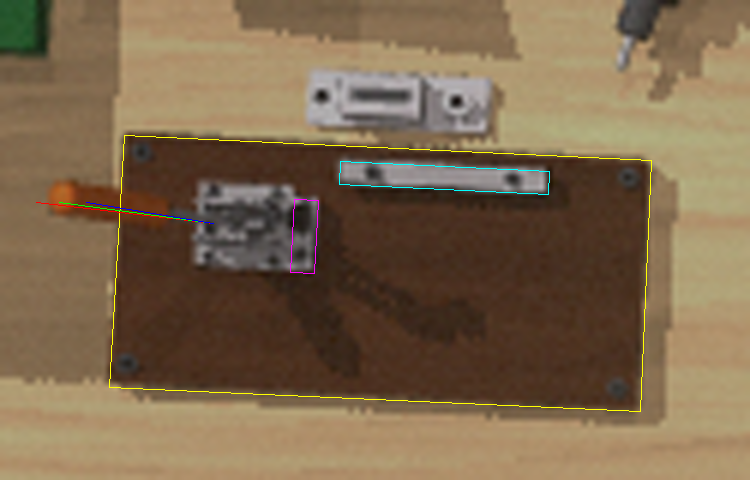

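View pics/ov_side.png

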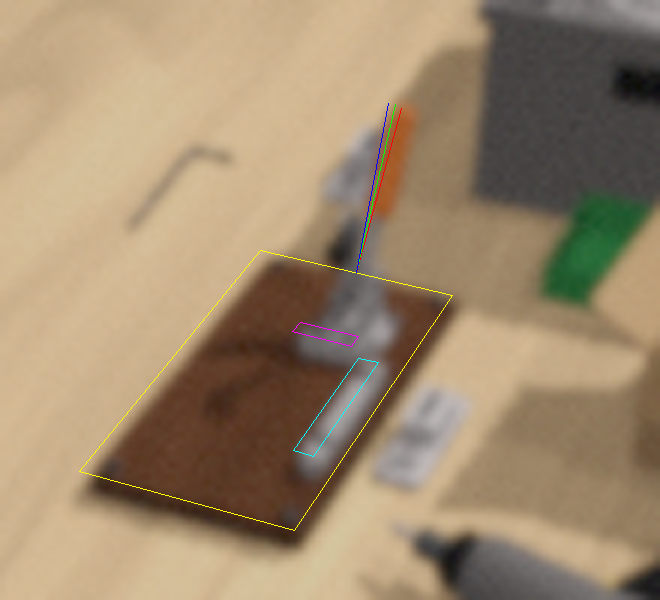

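The top-view overlay fits the bed and stops well. The side view is off by about 2 px. I'll check both cameras against the known TCP.

```bash
python3 - <<'E'
from h import *
o=np.array([169.25,600.9,232.6]); R=np.array([[-.9625,.2714,-.001],[.2714,.9625,-.002],[0,-.002,-1]])
for nm in("top","side"):
    d=pickle.load(open(nm+"0.pkl","rb"))
    pts=[o+R@np.array(q) for q in((0,0,11),(0,43.5,11),(0,-43.5,11),(0,58.5,11),(0,-58.5,11))]+[np.array([0,0,0.])]
    p=w2p(d,pts); print(nm,p.round(1).tolist())
    if nm=="side":
        x0,y0,x1,y1=200,20,290,100;k=7
        v=cv2.resize(d["frame"][y0:y1,x0:x1,::-1],None,fx=k,fy=k,interpolation=cv2.INTER_CUBIC)
        for q in p: cv2.circle(v,tuple(int(a) for a in (q+.5-[x0,y0])*k),4,(0,255,0),-1)
        cv2.imwrite("pics/tcp.png",v)
E
```

```text
top [[1.3, 316.3], [-12.9, 311.9], [15.5, 320.6], [-17.9, 310.5], [20.4, 322.0], [214.3, 348.6]]
side [[238.4, 67.5], [243.7, 65.4], [233.0, 69.7], [245.5, 64.7], [231.1, 70.5], [150.0, 152.1]]
```

View pics/tcp.png

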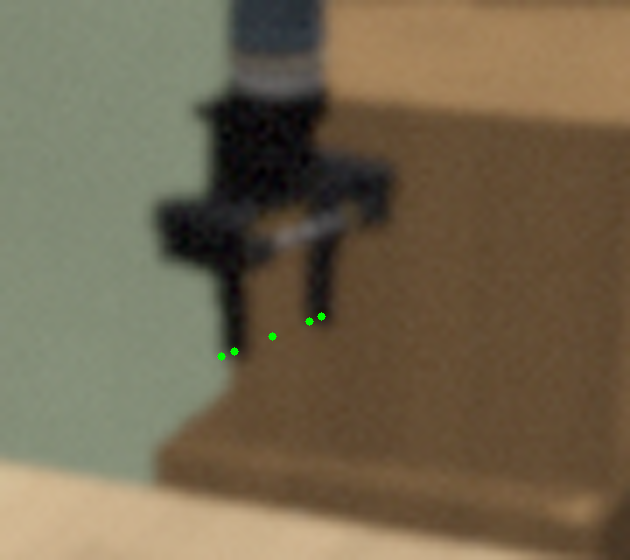

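```bash
cat > plan.py <<'E'
import numpy as np
from scipy.spatial.transform import Rotation as Ro
def plan(pos,R,wps,n,turn,nt,g,rnd=1):
    """wps world points, n rows; turn about tool z over the first nt rows"""
    P=[np.array(pos)]+[np.array(w,float) for w in wps]
    L=np.r_[0,np.cumsum([np.linalg.norm(b-a) for a,b in zip(P,P[1:])])]
    t=np.linspace(0,L[-1],n+1)[1:]
    W=np.array([[np.interp(x,L,[p[i] for p in P]) for i in range(3)] for x in t])
    rows=[];p=np.array(pos,float);R=np.array(R)
    for i in range(n):
        s=np.round(R.T@(W[i]-p),rnd); tz=round(turn/nt,3) if i<nt else 0
        rows.append([s.tolist(),[0,0,tz],g]); p=p+R@s; R=R@Ro.from_rotvec([0,0,tz]).as_matrix()
    for i in range(0,n,8): print(rows[i:i+8])
    print("end",p.round(1))
E
python3 - <<'E'
from plan import *
R=np.array([[-.9625,.2714,0],[.2714,.9625,0],[0,0,-1]])
plan([169.5,601.5,233.5],R,[(450,350,210),(540,0,200),(446,-319.5,110)],24,1.288,14,-1,0)
E
```

```text
[[[-40.0, -20.0, 3.0], [0, 0, 0.092], -1], [[-43.0, -16.0, 3.0], [0, 0, 0.092], -1], [[-43.0, -12.0, 2.0], [0, 0, 0.092], -1], [[-44.0, -8.0, 3.0], [0, 0, 0.092], -1], [[-45.0, -4.0, 3.0], [0, 0, 0.092], -1], [[-45.0, 0.0, 3.0], [0, 0, 0.092], -1], [[-45.0, 5.0, 3.0], [0, 0, 0.092], -1], [[-45.0, 8.0, 2.0], [0, 0, 0.092], -1]]
[[[-43.0, -4.0, 2.0], [0, 0, 0.092], -1], [[-44.0, -10.0, 2.0], [0, 0, 0.092], -1], [[-45.0, -6.0, 1.0], [0, 0, 0.092], -1], [[-45.0, -1.0, 1.0], [0, 0, 0.092], -1], [[-45.0, 2.0, 1.0], [0, 0, 0.092], -1], [[-44.0, 7.0, 2.0], [0, 0, 0.092], -1], [[-44.0, 11.0, 1.0], [0, 0, 0], -1], [[-44.0, 11.0, 1.0], [0, 0, 0], -1]]
[[[-42.0, -4.0, 8.0], [0, 0, 0], -1], [[-42.0, -13.0, 12.0], [0, 0, 0], -1], [[-42.0, -12.0, 12.0], [0, 0, 0], -1], [[-42.0, -13.0, 11.0], [0, 0, 0], -1], [[-41.0, -13.0, 12.0], [0, 0, 0], -1], [[-42.0, -12.0, 12.0], [0, 0, 0], -1], [[-42.0, -13.0, 12.0], [0, 0, 0], -1], [[-42.0, -13.0, 12.0], [0, 0, 0], -1]]
end [ 445.6 -319.9  109.5]
```

Emit:
send_rows(steps=[[[-40, -20, 3], [0, 0, 0.092], -1], [[-43, -16, 3], [0, 0, 0.092], -1], [[-43, -12, 2], [0, 0, 0.092], -1], [[-44, -8, 3], [0, 0, 0.092], -1], [[-45, -4, 3], [0, 0, 0.092], -1], [[-45, 0, 3], [0, 0, 0.092], -1], [[-45, 5, 3], [0, 0, 0.092], -1], [[-45, 8, 2], [0, 0, 0.092], -1]])

```text
time_s: 1.1
ee_pos: [439.2, 359.2, 211.0]
tool_rot: [[-0.529, 0.849, -0.001], [0.849, 0.529, -0.0], [0.0, -0.001, -1.0]]
wrist_force: [0.6, 0.8, -0.5]
width: 87.3
```

Emit:
send_rows(steps=[[[-43, -4, 2], [0, 0, 0.092], -1], [[-44, -10, 2], [0, 0, 0.092], -1], [[-45, -6, 1], [0, 0, 0.092], -1], [[-45, -1, 1], [0, 0, 0.092], -1], [[-45, 2, 1], [0, 0, 0.092], -1], [[-44, 7, 2], [0, 0, 0.092], -1], [[-44, 11, 1], [0, 0, 0], -1], [[-44, 11, 1], [0, 0, 0], -1]])

```text
time_s: 2.1
ee_pos: [536.0, 14.5, 200.2]
tool_rot: [[-0.008, 1.0, -0.001], [1.0, 0.008, 0.0], [0.0, -0.001, -1.0]]
wrist_force: [0.6, -0.6, -0.3]
width: 87.3
```

Emit:
send_rows(steps=[[[-42, -4, 8], [0, 0, 0], -1], [[-42, -13, 12], [0, 0, 0], -1], [[-42, -12, 12], [0, 0, 0], -1], [[-42, -13, 11], [0, 0, 0], -1], [[-41, -13, 12], [0, 0, 0], -1], [[-42, -12, 12], [0, 0, 0], -1], [[-42, -13, 12], [0, 0, 0], -1], [[-42, -13, 12], [0, 0, 0], -1]])

```text
time_s: 3.1
ee_pos: [445.0, -321.1, 108.9]
tool_rot: [[-0.008, 1.0, -0.0], [1.0, 0.008, 0.0], [0.0, -0.0, -1.0]]
wrist_force: [-0.7, -0.4, -0.3]
width: 86.9
```

Emit:
send_rows(steps=[[[1, 1, 20], [0, 0, 0], -1], [[0, 0, 22], [0, 0, 0], -1], [[0, 0, 22], [0, 0, 0], -1], [[0, 0, 15], [0, 0, 0], -1], [[0, 0, 10], [0, 0, 0], -1], [[0, 0, 5], [0, 0, 0], -1], [[0, 0, 0], [0, 0, 0], -1], [[0, 0, 0], [0, 0, 0], -1]])

```text
time_s: 4.1
ee_pos: [447.0, -319.1, 16.1]
tool_rot: [[-0.008, 1.0, 0.001], [1.0, 0.008, -0.001], [-0.001, 0.001, -1.0]]
wrist_force: [-0.0, -0.4, -0.0]
width: 87.1
```

```bash
cat > look.py <<'E'
import sys; from h import *; from rig import robot
# look.py tag name x0 y0 x1 y1 k
tag=sys.argv[1]
for a in sys.argv[2:]:
    nm,x0,y0,x1,y1,k=a.split(","); x0,y0,x1,y1,k=map(int,(x0,y0,x1,y1,k))
    d=robot.get_image(nm); pickle.dump(d,open(f"{nm}_{tag}.pkl","wb"))
    cv2.imwrite(f"pics/{nm}_{tag}.png",cv2.resize(d["frame"][y0:y1,x0:x1,::-1],None,fx=k,fy=k,interpolation=cv2.INTER_CUBIC))
o=robot.observe(); print(o["time_s"],o["ee_pos"].round(2),np.round(o["wrist_force"],2),o["width"])
E
python3 look.py g1 top,250,170,380,270,6
```

```text
4.15 [ 446.98 -319.14   16.13] [ 0.59  0.02 -0.03] 86.78990826591371
```

View pics/top_g1.png

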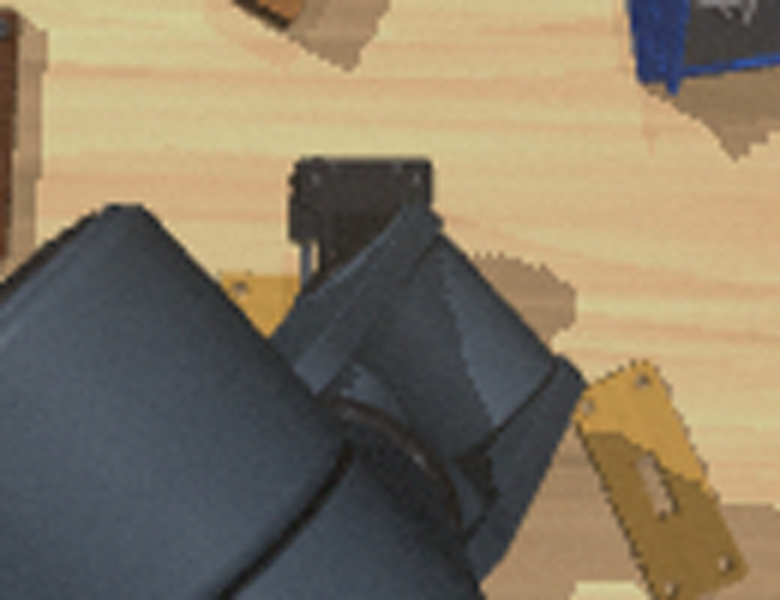

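The top view shows the arm over plate A, with the plate's left end at about (255,310) in the crop. The fingertips are at about 5 mm, so I'll lower 3 mm and close.

Emit:
send_rows(steps=[[[0, 0, 3], [0, 0, 0], -1], [[0, 0, 0], [0, 0, 0], 1], [[0, 0, 0], [0, 0, 0], 1], [[0, 0, 0], [0, 0, 0], 1], [[0, 0, 0], [0, 0, 0], 1], [[0, 0, 0], [0, 0, 0], 1], [[0, 0, 0], [0, 0, 0], 1], [[0, 0, 0], [0, 0, 0], 1]])

```text
time_s: 5.15
ee_pos: [446.9, -319.0, 12.6]
tool_rot: [[-0.008, 1.0, 0.0], [1.0, 0.008, -0.0], [-0.0, 0.0, -1.0]]
wrist_force: [0.6, 0.7, -0.0]
width: 55.3
```

Emit:
send_rows(steps=[[[0, 0, -10], [0, 0, 0], 1], [[0, 0, -15], [0, 0, 0], 1], [[0, 0, -15], [0, 0, 0], 1], [[0, 0, -15], [0, 0, 0], 1], [[0, 0, -15], [0, 0, 0], 1], [[0, 0, -10], [0, 0, 0], 1], [[0, 0, 0], [0, 0, 0], 1], [[0, 0, 0], [0, 0, 0], 1]])

```text
time_s: 6.15
ee_pos: [446.4, -318.6, 92.3]
tool_rot: [[-0.008, 1.0, -0.001], [1.0, 0.008, 0.001], [0.001, -0.001, -1.0]]
wrist_force: [-0.7, -0.1, -3.3]
width: 55.4
```

```bash
python3 look.py g2 side,150,150,290,260,5
```

```text
6.2 [ 446.3  -318.49   92.04] [ 0.14 -0.48 -4.22] 55.487443834372336
```

View pics/side_g2.png

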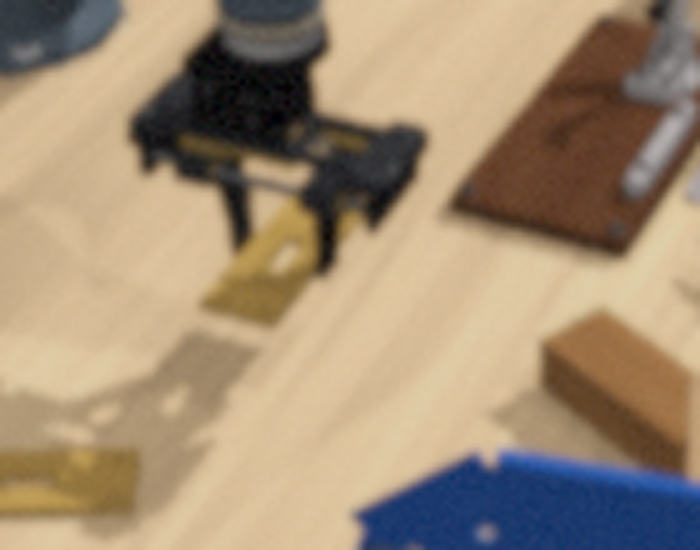

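Emit:
send_rows(steps=[[[35, 12, 0], [0, 0, 0], 1], [[55, 17, 2], [0, 0, 0], 1], [[60, 19, 3], [0, 0, 0], 1], [[60, 19, 3], [0, 0, 0], 1], [[50, 16, 3], [0, 0, 0], 1], [[36, 11, 4], [0, 0, 0], 1], [[0, 0, 0], [0, 0, 0.037], 1], [[0, 0, 0], [0, 0, 0], 1]])

```text
time_s: 7.2
ee_pos: [537.6, -23.2, 77.1]
tool_rot: [[0.028, 1.0, -0.001], [1.0, -0.028, -0.0], [-0.0, -0.001, -1.0]]
wrist_force: [-0.2, 0.3, -4.2]
width: 55.4
```

```bash
python3 look.py p1 side,210,110,350,220,5; python3 -c "
from h import *
th=-.029;S=np.array([581.1,.4]);o=__import__('rig').robot.observe();e=o['ee_pos'][:2]-S
print('seat',e@[np.cos(th),np.sin(th)],e@[-np.sin(th),np.cos(th)],o['tool_rot'].round(3).tolist())"
```

```text
7.25 [537.73 -23.79  77.27] [ 0.21 -0.17 -4.09] 55.59391692406697
seat -42.64736268972197 -25.434041663484788 [[0.029, 1.0, -0.001], [1.0, -0.029, -0.0], [-0.0, -0.001, -1.0]]
```

View pics/side_p1.png

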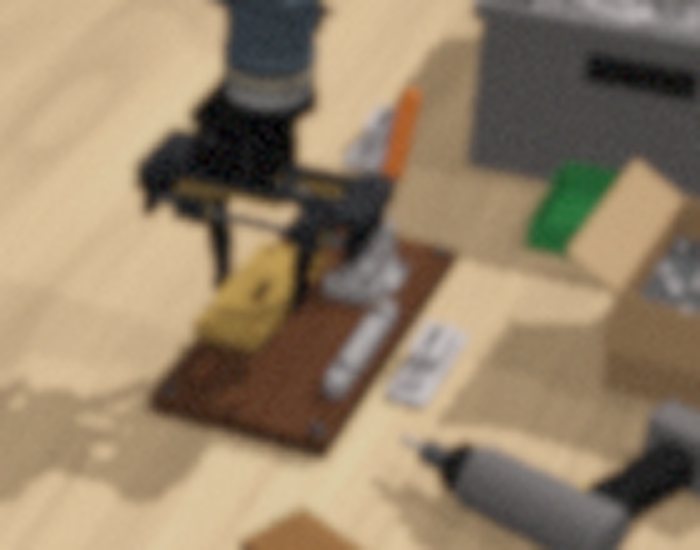

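```bash
python3 -c "
import pickle,cv2
for t,b in(('g2',(185,185,240,225)),('p1',(240,150,295,190))):
    d=pickle.load(open('side_%s.pkl'%t,'rb'));x0,y0,x1,y1=b
    cv2.imwrite('pics/z_%s.png'%t,cv2.resize(d['frame'][y0:y1,x0:x1,::-1],None,fx=13,fy=13,interpolation=cv2.INTER_CUBIC))
"
```

```text
(no output)
```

View pics/z_g2.png

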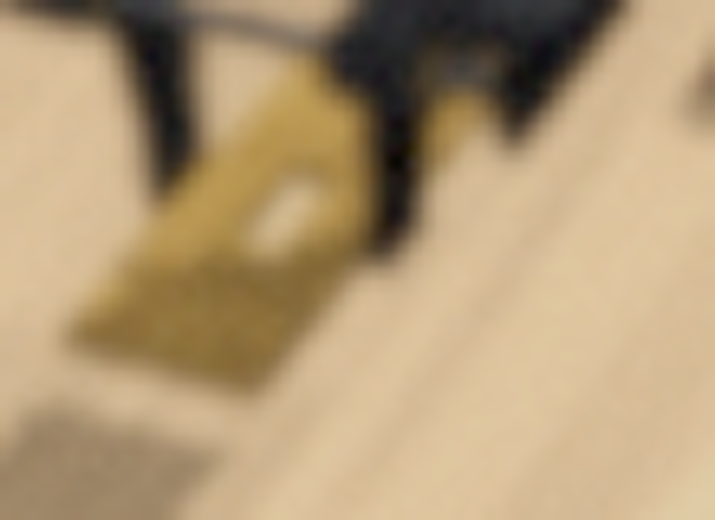

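View pics/z_p1.png

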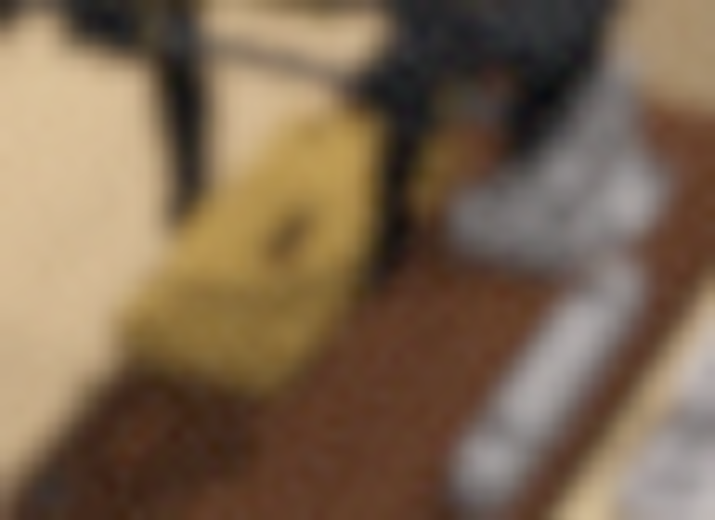

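The plate is held over the bed, side-crop centre about (260,290), and looks close to level. I'll lower it gently and watch the force.

Emit:
send_rows(steps=[[[0, 4, 12], [0, 0, 0], 1], [[0, 0, 12], [0, 0, 0], 1], [[0, 0, 8], [0, 0, 0], 1], [[0, 0, 5], [0, 0, 0], 1], [[0, 0, 3], [0, 0, 0], 1], [[0, 0, 2], [0, 0, 0], 1], [[0, 0, 2], [0, 0, 0], 1], [[0, 0, 1], [0, 0, 0], 1]])

```text
time_s: 8.25
ee_pos: [542.1, -23.1, 32.7]
tool_rot: [[0.029, 1.0, 0.0], [1.0, -0.029, -0.0], [-0.0, 0.0, -1.0]]
wrist_force: [0.3, -0.7, -4.3]
width: 56.1
```

Emit:
send_rows(steps=[[[0, 0, 1], [0, 0, 0], 1], [[0, 0, 1], [0, 0, 0], 1], [[0, 0, 0], [0, 0, 0], 1], [[0, 0, 0], [0, 0, 0], -0.6], [[0, 0, 0], [0, 0, 0], -0.6], [[0, 0, 0], [0, 0, 0], -0.6], [[0, 0, 0], [0, 0, 0], -0.6], [[0, 0, 0], [0, 0, 0], -0.6]])

```text
time_s: 9.25
ee_pos: [542.0, -23.2, 30.7]
tool_rot: [[0.029, 1.0, 0.0], [1.0, -0.029, -0.0], [-0.0, 0.0, -1.0]]
wrist_force: [0.5, -1.3, -0.7]
width: 69.6
```

Emit:
send_rows(steps=[[[0, 0, -10], [0, 0, 0], -0.6], [[0, 0, -20], [0, 0, 0], -0.6], [[0, 0, -15], [0, 0, 0], -0.6], [[0, -20, 0], [0, 0, 0], 1], [[0, -25, 0], [0, 0, 0], 1], [[0, -20, 0], [0, 0, 0], 1], [[0, 0, 0], [0, 0, 0], 1], [[0, 0, 0], [0, 0, 0], 1]])

```text
time_s: 10.25
ee_pos: [478.6, -21.7, 76.1]
tool_rot: [[0.029, 1.0, 0.003], [1.0, -0.029, -0.001], [-0.001, 0.003, -1.0]]
wrist_force: [1.1, 0.1, 1.3]
width: 27.6
```

```bash
python3 look.py p2 side,210,110,350,220,5  top,150,140,290,240,5
```

```text
10.35 [478.61 -21.66  75.86] [-0.63 -0.78 -0.13] 19.55730310516711
```

View pics/side_p2.png

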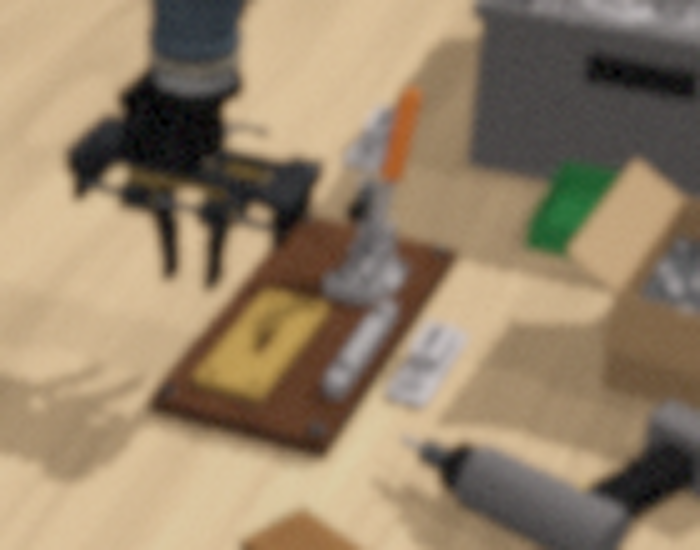

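View pics/top_p2.png

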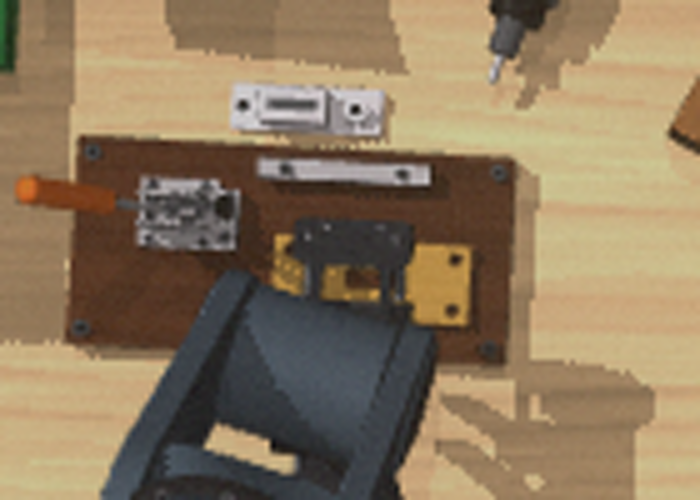

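The plate lies flat and square on the bed: side crop (260,340), top crop (375,285). Next I drop the closed fingers beside it and push toward the long stop.

Emit:
send_rows(steps=[[[0, 0, 18], [0, 0, 0], 1], [[0, 0, 16], [0, 0, 0], 1], [[0, 0, 8], [0, 0, 0], 1], [[0, 0, 2], [0, 0, 0], 1], [[0, 8, 0], [0, 0, 0], 1], [[0, 8, 0], [0, 0, 0], 1], [[0, 5, 0], [0, 0, 0], 1], [[0, 5, 0], [0, 0, 0], 1]])

```text
time_s: 11.35
ee_pos: [503.6, -22.1, 31.9]
tool_rot: [[0.029, 1.0, 0.001], [1.0, -0.029, -0.0], [-0.0, 0.001, -1.0]]
wrist_force: [0.7, 0.3, -0.2]
width: 0.5
```

Emit:
send_rows(steps=[[[0, 5, 0], [0, 0, 0], 1], [[0, 5, 0], [0, 0, 0], 1], [[0, 5, 0], [0, 0, 0], 1], [[0, 4, 0], [0, 0, 0], 1], [[0, 3, 0], [0, 0, 0], 1], [[0, 3, 0], [0, 0, 0], 1], [[0, 2, 0], [0, 0, 0], 1], [[0, 0, 0], [0, 0, 0], 1]])

```text
time_s: 12.35
ee_pos: [530.6, -23.0, 31.7]
tool_rot: [[0.029, 1.0, 0.001], [1.0, -0.029, -0.0], [-0.0, 0.001, -1.0]]
wrist_force: [0.2, 0.3, -1.2]
width: 0.9
```

```bash
python3 look.py p3 side,210,110,350,220,5
```

```text
12.4 [530.56 -22.97  31.72] [ 0.18  0.26 -1.34] 0.6200583701896042
```

View pics/side_p3.png

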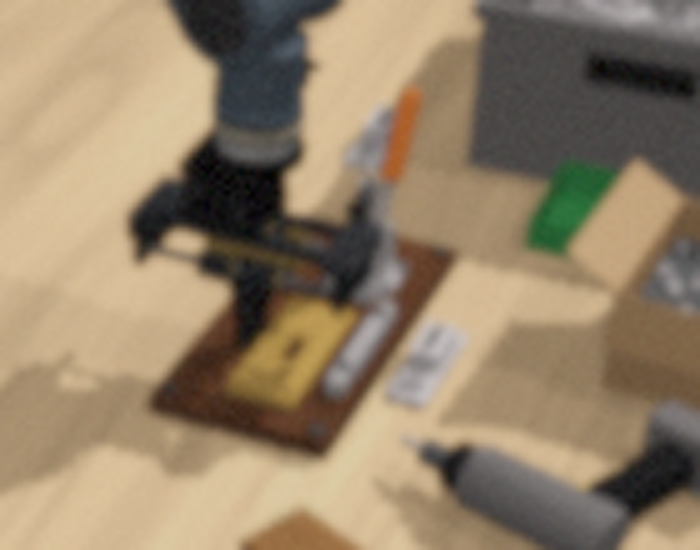

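The plate is still flat, at (290,350) in the side crop, with several mm left to the long stop. I'll keep pushing gently.

Emit:
send_rows(steps=[[[0, 2, 0], [0, 0, 0], 1], [[0, 2, 0], [0, 0, 0], 1], [[0, 1, 0], [0, 0, 0], 1], [[0, 1, 0], [0, 0, 0], 1], [[0, 1, 0], [0, 0, 0], 1], [[0, 1, 0], [0, 0, 0], 1], [[0, 0.5, 0], [0, 0, 0], 1], [[0, 0.5, 0], [0, 0, 0], 1]])

```text
time_s: 13.4
ee_pos: [538.9, -23.1, 31.6]
tool_rot: [[0.029, 1.0, -0.0], [1.0, -0.029, 0.0], [0.0, -0.0, -1.0]]
wrist_force: [-3.8, -0.0, 3.2]
width: 0.3
```

Emit:
send_rows(steps=[[[0, 0.5, 0], [0, 0, 0], 1], [[0, 0.5, 0], [0, 0, 0], 1], [[0, 0.5, 0], [0, 0, 0], 1], [[0, 0.5, 0], [0, 0, 0], 1], [[0, 0.5, 0], [0, 0, 0], 1], [[0, 0.5, 0], [0, 0, 0], 1], [[0, 0, 0], [0, 0, 0], 1], [[0, 0, 0], [0, 0, 0], 1]])

```text
time_s: 14.4
ee_pos: [542.2, -23.2, 31.6]
tool_rot: [[0.029, 1.0, 0.0], [1.0, -0.029, -0.0], [-0.0, 0.0, -1.0]]
wrist_force: [-4.1, 0.0, 1.5]
width: 0.2
```

Emit:
send_rows(steps=[[[0, 0.5, 0], [0, 0, 0], 1], [[0, 0.5, 0], [0, 0, 0], 1], [[0, 0.5, 0], [0, 0, 0], 1], [[0, 0.5, 0], [0, 0, 0], 1], [[0, 0.5, 0], [0, 0, 0], 1], [[0, 0.5, 0], [0, 0, 0], 1], [[0, 0, 0], [0, 0, 0], 1], [[0, 0, 0], [0, 0, 0], 1]])

```text
time_s: 15.4
ee_pos: [545.2, -23.3, 31.6]
tool_rot: [[0.029, 1.0, 0.0], [1.0, -0.029, -0.0], [-0.0, 0.0, -1.0]]
wrist_force: [-2.5, 0.2, 2.8]
width: 0.5
```

```bash
python3 look.py p4 side,230,130,310,200,9
```

```text
15.45 [545.18 -23.3   31.6 ] [-3.62  0.33  1.38] 0.5832574437315622
```

View pics/side_p4.png

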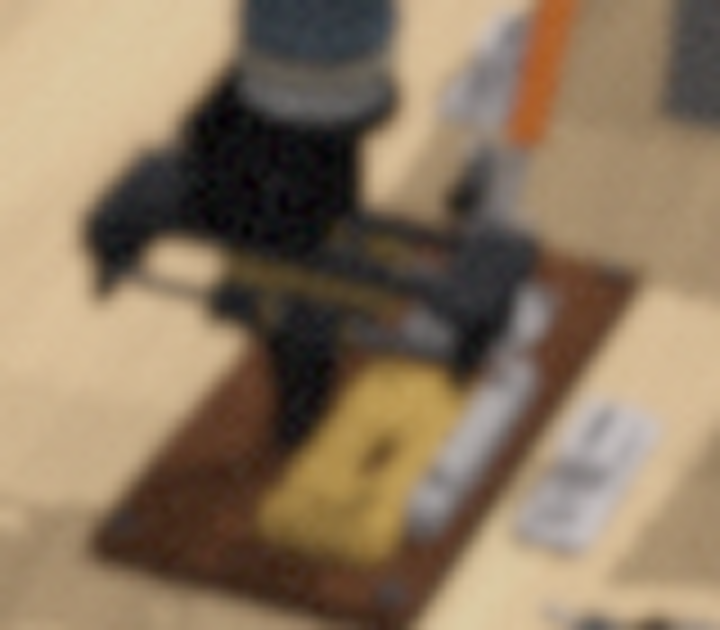

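Emit:
send_rows(steps=[[[0, 0.5, 0], [0, 0, 0], 1], [[0, 0.5, 0], [0, 0, 0], 1], [[0, 0.5, 0], [0, 0, 0], 1], [[0, 0.5, 0], [0, 0, 0], 1], [[0, 0.5, 0], [0, 0, 0], 1], [[0, 0.5, 0], [0, 0, 0], 1], [[0, 0, 0], [0, 0, 0], 1], [[0, 0, 0], [0, 0, 0], 1]])

```text
time_s: 16.45
ee_pos: [545.5, -23.1, 31.4]
tool_rot: [[0.029, 1.0, -0.005], [1.0, -0.029, 0.001], [0.001, -0.005, -1.0]]
wrist_force: [-8.0, -0.6, 5.6]
width: 0.6
```

Contact with the long stop: 3 mm commanded gave only 0.3 mm of motion and the force rose to 8 N. Next I push from the -y end toward the end stop.

Emit:
send_rows(steps=[[[0, -8, 0], [0, 0, 0], 1], [[0, -4, -5], [0, 0, 0], 1], [[0, 0, -25], [0, 0, 0], 1], [[-20, 10, -10], [0, 0, 0], 1], [[-45, 18, 0], [0, 0, 0], 1], [[-33, 13, 0], [0, 0, 0], 1], [[0, 0, 0], [0, 0, 0], 1], [[0, 0, 0], [0, 0, 0], 1]])

```text
time_s: 17.45
ee_pos: [573.9, -121.8, 71.6]
tool_rot: [[0.029, 1.0, 0.0], [1.0, -0.029, 0.0], [0.0, -0.0, -1.0]]
wrist_force: [0.2, -0.1, -0.4]
width: 0.4
```

```bash
python3 look.py p5 side,210,110,350,220,5 top,150,140,290,240,5;  cat > st.py <<'E'
from h import *
th=-.029;S=np.array([581.1,.4]);o=__import__('rig').robot.observe();e=o['ee_pos'][:2]-S
print('seat xy',(e@[np.cos(th),np.sin(th)]).round(1),(e@[-np.sin(th),np.cos(th)]).round(1),o["time_s"])
E
python3 st.py
```

```text
17.55 [ 573.49 -120.94   71.52] [ 0.09 -0.21  0.22] 0.1365492294666673
seat xy -4.1 -121.5 17.55
```

View pics/side_p5.png

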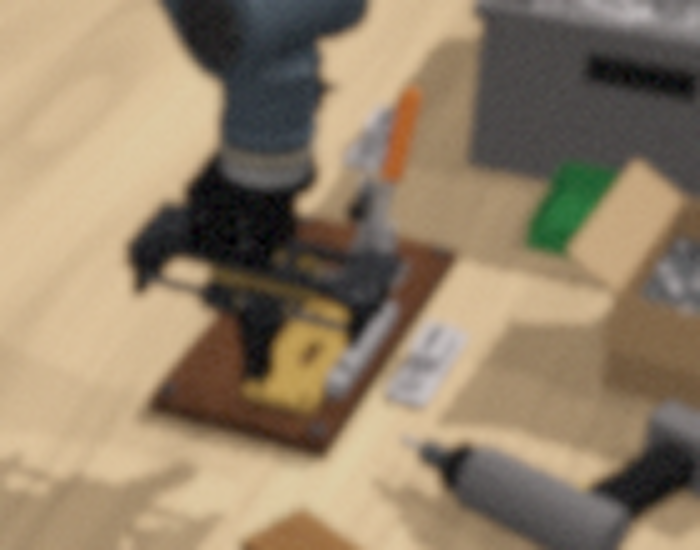

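View pics/top_p5.png

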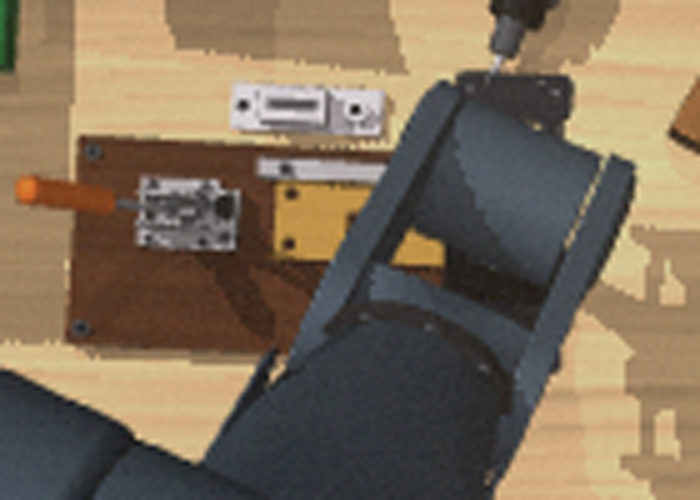

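The top view shows the plate against the long stop, with about 25 mm left to the end stop. I'll lower and push +y.

Emit:
send_rows(steps=[[[0, 1, 16], [0, 0, 0], 1], [[0, 0, 14], [0, 0, 0], 1], [[0, 0, 8], [0, 0, 0], 1], [[0, 0, 2], [0, 0, 0], 1], [[7, 0, 0], [0, 0, 0], 1], [[6, 0, 0], [0, 0, 0], 1], [[4, 0, 0], [0, 0, 0], 1], [[4, 0, 0], [0, 0, 0], 1]])

```text
time_s: 18.55
ee_pos: [576.0, -101.5, 32.0]
tool_rot: [[0.028, 1.0, 0.001], [1.0, -0.028, -0.001], [-0.001, 0.001, -1.0]]
wrist_force: [0.0, -2.9, 1.5]
width: 0.2
```

Emit:
send_rows(steps=[[[4, 0, 0], [0, 0, 0], 1], [[4, 0, 0], [0, 0, 0], 1], [[3, 0, 0], [0, 0, 0], 1], [[3, 0, 0], [0, 0, 0], 1], [[2, 0, 0], [0, 0, 0], 1], [[2, 0, 0], [0, 0, 0], 1], [[0, 0, 0], [0, 0, 0], 1], [[0, 0, 0], [0, 0, 0], 1]])

```text
time_s: 19.55
ee_pos: [576.5, -82.9, 31.5]
tool_rot: [[0.029, 1.0, 0.0], [1.0, -0.029, 0.0], [0.0, 0.0, -1.0]]
wrist_force: [-0.8, -2.1, 2.3]
width: 0.3
```

```bash
python3 st.py
```

```text
seat xy -2.2 -83.4 19.55
```

Emit:
send_rows(steps=[[[1, 0, 0], [0, 0, 0], 1], [[1, 0, 0], [0, 0, 0], 1], [[1, 0, 0], [0, 0, 0], 1], [[0.5, 0, 0], [0, 0, 0], 1], [[0.5, 0, 0], [0, 0, 0], 1], [[0.5, 0, 0], [0, 0, 0], 1], [[0, 0, 0], [0, 0, 0], 1], [[0, 0, 0], [0, 0, 0], 1]])

```text
time_s: 20.55
ee_pos: [576.4, -79.7, 31.5]
tool_rot: [[0.028, 1.0, -0.0], [1.0, -0.028, -0.001], [-0.001, 0.0, -1.0]]
wrist_force: [0.6, -6.5, 1.1]
width: 0.4
```

Emit:
send_rows(steps=[[[0.5, 0, 0], [0, 0, 0], 1], [[0.5, 0, 0], [0, 0, 0], 1], [[0.5, 0, 0], [0, 0, 0], 1], [[0.5, 0, 0], [0, 0, 0], 1], [[0.5, 0, 0], [0, 0, 0], 1], [[0.5, 0, 0], [0, 0, 0], 1], [[0, 0, 0], [0, 0, 0], 1], [[0, 0, 0], [0, 0, 0], 1]])

```text
time_s: 21.55
ee_pos: [576.7, -79.4, 31.6]
tool_rot: [[0.027, 1.0, 0.001], [1.0, -0.027, -0.005], [-0.005, 0.001, -1.0]]
wrist_force: [-2.2, -14.7, -1.2]
width: 0.5
```

Hard against the end stop: 15 N and no more travel, with the TCP at seat y of about -80, as expected. Now I push +x again at mid-length to confirm the long-stop contact.

Emit:
send_rows(steps=[[[-8, 0, 0], [0, 0, 0], 1], [[-4, 0, -8], [0, 0, 0], 1], [[0, -8, -25], [0, 0, 0], 1], [[20, -22, -7], [0, 0, 0], 1], [[45, -20, 0], [0, 0, 0], 1], [[30, -2, 2], [0, 0, 0], 1], [[0, 0, 16], [0, 0, 0], 1], [[0, 0, 15], [0, 0, 0], 1]])

```text
time_s: 22.55
ee_pos: [527.3, 8.7, 37.9]
tool_rot: [[0.028, 1.0, 0.001], [1.0, -0.028, -0.0], [-0.0, 0.001, -1.0]]
wrist_force: [-0.8, -0.4, 0.4]
width: 0.3
```

```bash
python3 st.py; python3 -c "
from rig import robot; print(robot.observe()['ee_pos'])"
```

```text
seat xy -54.0 6.8 22.55
[527.27880808   8.74307623  37.94919668]
```

Emit:
send_rows(steps=[[[-5, 0, 3], [0, 0, 0], 1], [[0, 5, 1], [0, 0, 0], 1], [[0, 5, 0], [0, 0, 0], 1], [[0, 4, 0], [0, 0, 0], 1], [[0, 2, 0], [0, 0, 0], 1], [[0, 1, 0], [0, 0, 0], 1], [[0, 1, 0], [0, 0, 0], 1], [[0, 0, 0], [0, 0, 0], 1]])

```text
time_s: 23.55
ee_pos: [544.7, 3.3, 34.6]
tool_rot: [[0.029, 1.0, 0.0], [1.0, -0.029, -0.0], [-0.0, 0.0, -1.0]]
wrist_force: [-0.0, 0.0, -0.7]
width: 0.3
```

Emit:
send_rows(steps=[[[0, 1, 0], [0, 0, 0], 1], [[0, 0.5, 0], [0, 0, 0], 1], [[0, 0.5, 0], [0, 0, 0], 1], [[0, 0.5, 0], [0, 0, 0], 1], [[0, 0.5, 0], [0, 0, 0], 1], [[0, 0.5, 0], [0, 0, 0], 1], [[0, 0.5, 0], [0, 0, 0], 1], [[0, 0, 0], [0, 0, 0], 1]])

```text
time_s: 24.55
ee_pos: [546.6, 3.3, 34.4]
tool_rot: [[0.029, 1.0, -0.005], [1.0, -0.029, 0.0], [0.0, -0.005, -1.0]]
wrist_force: [-5.4, -2.0, 4.5]
width: 0.1
```

```bash
python3 st.py
```

```text
seat xy -34.5 1.9 24.55
```

Emit:
send_rows(steps=[[[0, 0.5, 0], [0, 0, 0], 1], [[0, 0.5, 0], [0, 0, 0], 1], [[0, 0.5, 0], [0, 0, 0], 1], [[0, 0, 0], [0, 0, 0], 1], [[0, -8, 0], [0, 0, 0], 1], [[0, -12, 0], [0, 0, 0], 1], [[0, -20, -10], [0, 0, 0], 1], [[0, -20, -30], [0, 0, 0], 1]])

```text
time_s: 25.55
ee_pos: [489.0, 5.0, 74.0]
tool_rot: [[0.029, 1.0, -0.002], [1.0, -0.029, 0.001], [0.001, -0.002, -1.0]]
wrist_force: [0.1, 0.0, -0.0]
width: 0.4
```

Emit:
send_rows(steps=[[[0, -40, -40], [0, 0, 0], 1], [[0, -40, -40], [0, 0, 0], 1], [[0, 0, -30], [0, 0, 0], 1], [[0, 0, 0], [0, 0, 0], 1], [[0, 0, 0], [0, 0, 0], 1], [[0, 0, 0], [0, 0, 0], 1], [[0, 0, 0], [0, 0, 0], 1], [[0, 0, 0], [0, 0, 0], 1]])

```text
time_s: 26.55
ee_pos: [410.2, 7.2, 184.0]
tool_rot: [[0.029, 1.0, -0.001], [1.0, -0.029, 0.0], [0.0, -0.001, -1.0]]
wrist_force: [-0.1, 0.6, 0.3]
width: 0.7
```

```bash
python3 st.py; python3 look.py p6 side,210,110,350,220,5 top,150,140,290,240,5; python3 - <<'E'
from h import *
d=pickle.load(open("top_p6.pkl","rb")); ht=cv2.cvtColor(d["frame"],cv2.COLOR_RGB2HSV)
u=np.round(w2p(d,[581,0,26])[0]).astype(int); print(u,ht[u[1]+5,u[0]-10])
m=pick((ht[...,1]>125)&(ht[...,0]>14)&(ht[...,2]>110),(u[0]-10,u[1]+5)); print(m.sum())
x,f=fit([(d,m)],[581,0,-.03],(-28,28,-70,70),18,26); th=-.029; e=x[:2]-[581.1,.4]
print(x,f,"rel",e@[np.cos(th),np.sin(th)],e@[-np.sin(th),np.cos(th)],x[2]-th)
E
```

```text
seat xy -171.1 1.8 26.55
26.65 [410.25   7.16 184.26] [-0.19 -1.15  0.4 ] 0.29866973849667205
[217 184] [ 19 161 166]
599
[ 5.81855603e+02  1.63078079e+00 -3.93351845e-02] 0.07244258872651357 rel 0.7195977473136503 1.2521726971971423 -0.010335184517549289
```

View pics/side_p6.png

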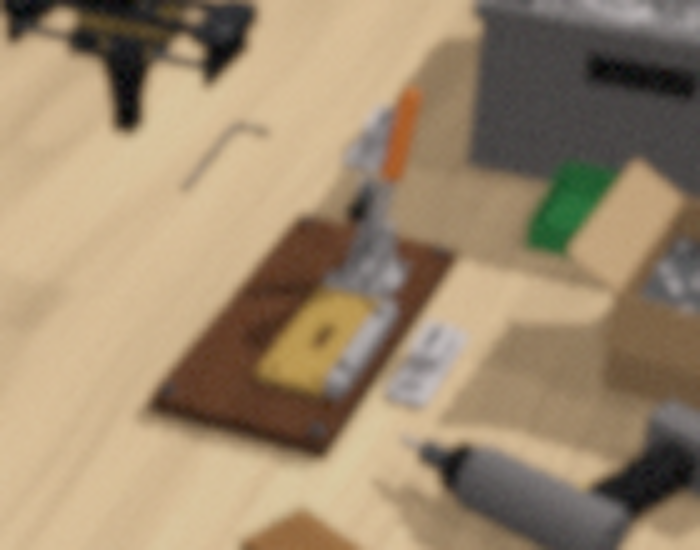

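View pics/top_p6.png

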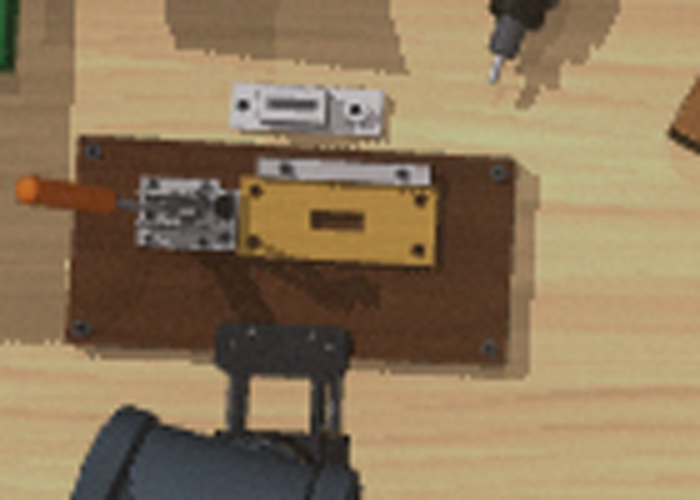

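The plate is home: fitted within about 1 mm of the seat, side crop (320,340), top crop (340,222), with the clamp still open. Now I move above the handle's inner side.

Emit:
send_rows(steps=[[[20, 10, 0], [0, 0, 0], 1], [[45, 25, 0], [0, 0, 0], 1], [[45, 35, 0], [0, 0, 0], 1], [[8, 40, 0], [0, 0, 0], 1], [[0, 40, 0], [0, 0, 0], 1], [[0, 21, 0], [0, 0, 0], 1], [[0, 0, 0], [0, 0, 0], 1], [[0, 0, 0], [0, 0, 0], 1]])

```text
time_s: 27.65
ee_pos: [583.1, 120.1, 184.1]
tool_rot: [[0.029, 1.0, -0.003], [1.0, -0.029, -0.0], [-0.0, -0.003, -1.0]]
wrist_force: [-0.7, -0.0, 0.8]
width: 0.3
```

```bash
python3 st.py; python3 look.py h1 side,230,60,340,180,6
```

```text
seat xy -1.5 119.7 27.65
27.7 [582.95 120.18 184.24] [-0.42 -0.02  0.56] 0.5601729277985303
```

View pics/side_h1.png

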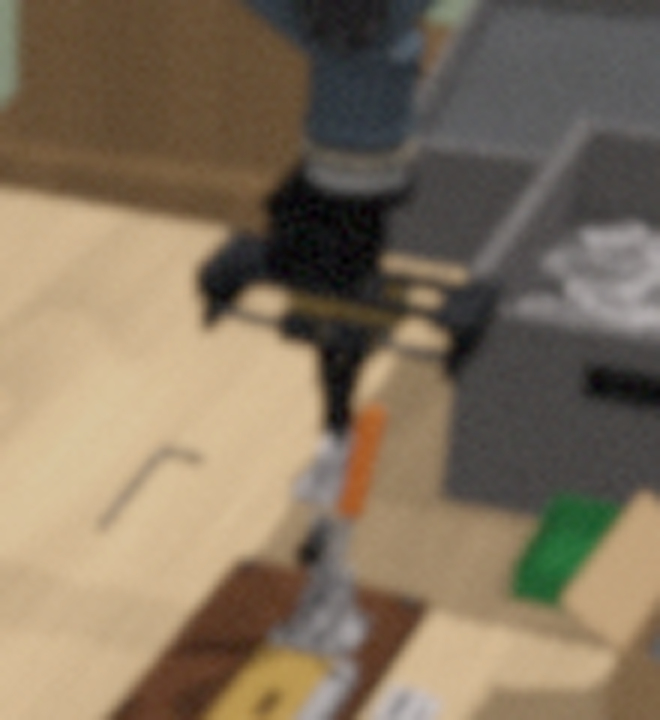

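The fingertips, at (337,440), are just inside the orange handle at (365,460). I'll go down and then sweep along +y.

Emit:
send_rows(steps=[[[0, 1, 14], [0, 0, 0], 1], [[0, 0, 14], [0, 0, 0], 1], [[0, 0, 5], [0, 0, 0], 1], [[6, 0, 0], [0, 0, 0], 1], [[6, 0, 0], [0, 0, 0], 1], [[6, 0, 0], [0, 0, 0], 1], [[4, 0, 0], [0, 0, 0], 1], [[4, 0, 0], [0, 0, 0], 1]])

```text
time_s: 28.7
ee_pos: [586.5, 146.5, 151.8]
tool_rot: [[0.029, 1.0, 0.0], [1.0, -0.029, -0.0], [0.0, 0.0, -1.0]]
wrist_force: [0.3, 0.6, -0.2]
width: 0.6
```

```bash
python3 st.py; python3 look.py h2 side,230,60,340,180,6
```

```text
seat xy 1.2 146.2 28.7
28.75 [586.47 146.87 151.76] [-0.27  0.07 -0.23] 0.44530140994119666
```

View pics/side_h2.png

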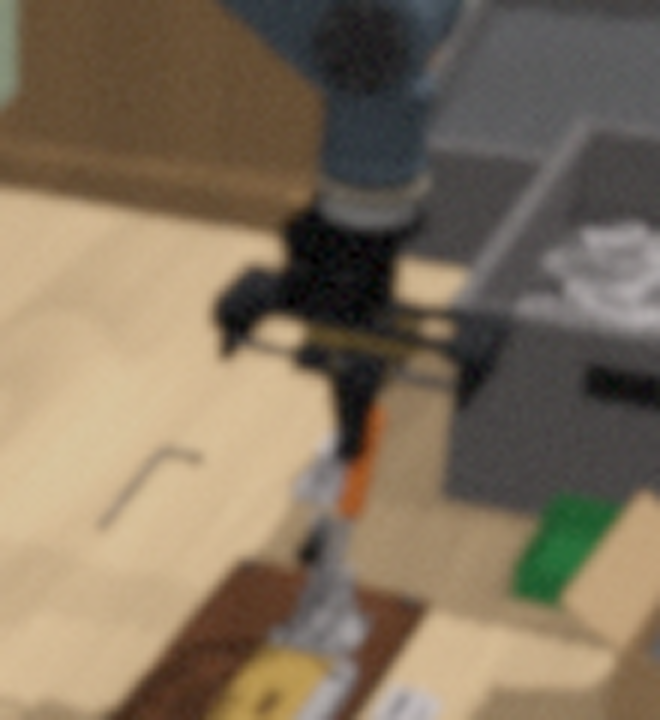

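Emit:
send_rows(steps=[[[7, 0, 1], [0, 0, 0], 1], [[6, 0, 3], [0, 0, 0], 1], [[6, 0, 3.5], [0, 0, 0], 1], [[5.5, 0, 4], [0, 0, 0], 1], [[5, 0, 4], [0, 0, 0], 1], [[5, 0, 4.5], [0, 0, 0], 1], [[5, 0, 5], [0, 0, 0], 1], [[0, 0, 0], [0, 0, 0], 1]])

```text
time_s: 29.75
ee_pos: [586.9, 186.1, 125.8]
tool_rot: [[0.029, 1.0, -0.002], [1.0, -0.029, 0.0], [0.0, -0.002, -1.0]]
wrist_force: [0.4, 0.6, 0.7]
width: 0.5
```

```bash
python3 st.py; python3 look.py h3 side,230,60,340,180,6
```

```text
seat xy 0.4 185.8 29.75
29.8 [587.07 185.94 126.11] [-1.11 -0.51  0.03] 0.7188580845361807
```

View pics/side_h3.png

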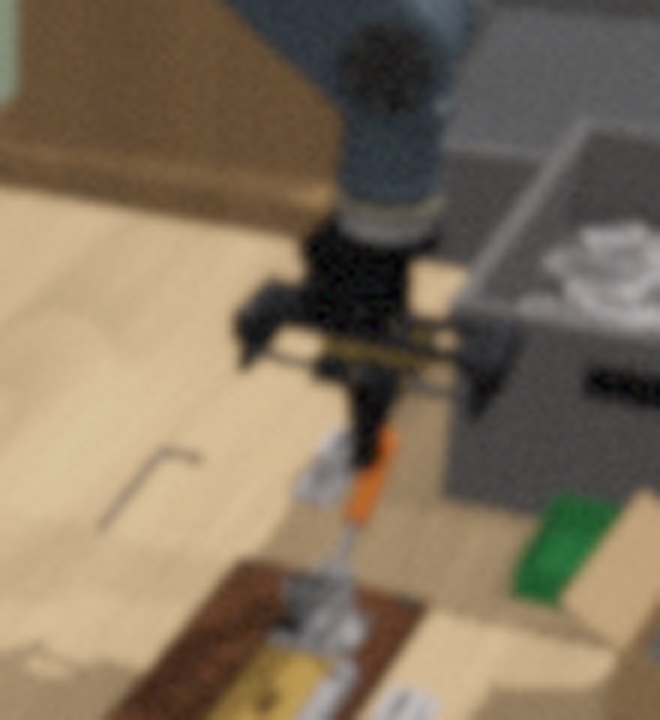

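The handle is turning down (orange now at (375,480)) and the arm is swinging toward the plate. I'll continue along the arc.

Emit:
send_rows(steps=[[[4, 0, 5], [0, 0, 0], 1], [[3, 0, 5], [0, 0, 0], 1], [[3, 0, 6], [0, 0, 0], 1], [[3, 0, 6], [0, 0, 0], 1], [[2, 0, 6], [0, 0, 0], 1], [[2, 0, 6], [0, 0, 0], 1], [[1, 0, 5], [0, 0, 0], 1], [[1, 0, 4], [0, 0, 0], 1]])

```text
time_s: 30.8
ee_pos: [588.3, 204.8, 83.4]
tool_rot: [[0.029, 1.0, 0.0], [1.0, -0.029, 0.0], [0.0, 0.0, -1.0]]
wrist_force: [0.1, 2.0, 1.7]
width: 0.2
```

Emit:
send_rows(steps=[[[1, 0, 3], [0, 0, 0], 1], [[0, 0, 2], [0, 0, 0], 1], [[0, 0, 1], [0, 0, 0], 1], [[0, 0, 1], [0, 0, 0], 1], [[0, 0, 1], [0, 0, 0], 1], [[0, 0, 1], [0, 0, 0], 1], [[0, 0, 0], [0, 0, 0], 1], [[0, 0, 0], [0, 0, 0], 1]])

```text
time_s: 31.8
ee_pos: [588.2, 205.4, 78.0]
tool_rot: [[0.029, 1.0, 0.001], [1.0, -0.029, -0.0], [-0.0, 0.001, -1.0]]
wrist_force: [-4.8, -0.9, 19.6]
width: 0.1
```

```bash
python3 st.py; python3 look.py h4 side,230,60,340,180,6
```

```text
seat xy 1.1 205.1 31.8
31.85 [588.13 205.4   77.98] [-5.77 -0.66 19.5 ] 0.7260268730870988
```

View pics/side_h4.png

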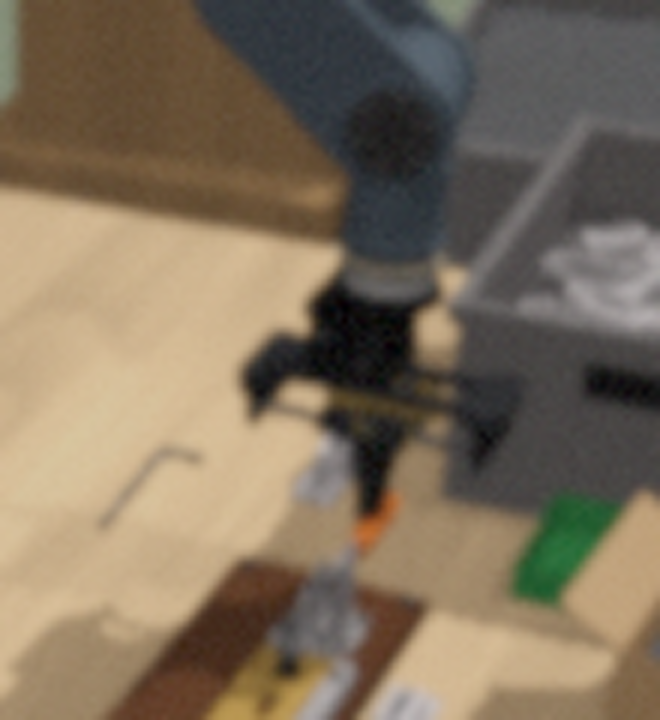

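TCP z is 78.0 with 20 N upward: the handle is level against its stop, and the pad is down on the plate at (288,665). I'll retract and check.

Emit:
send_rows(steps=[[[0, 0, -10], [0, 0, 0], 1], [[0, 0, -30], [0, 0, 0], 1], [[0, 0, -40], [0, 0, 0], 1], [[0, -20, -40], [0, 0, 0], 1], [[0, -50, -20], [0, 0, 0], 1], [[0, -50, 0], [0, 0, 0], 1], [[0, -40, 0], [0, 0, 0], 1], [[0, 0, 0], [0, 0, 0], 1]])

```text
time_s: 32.85
ee_pos: [423.9, 209.9, 214.2]
tool_rot: [[0.028, 1.0, -0.005], [1.0, -0.028, -0.001], [-0.001, -0.005, -1.0]]
wrist_force: [0.8, -0.1, 0.3]
width: 0.2
```

```bash
python3 look.py e side,230,110,330,200,7 top,140,140,280,240,5; python3 - <<'E'
from h import *
d=pickle.load(open("top_e.pkl","rb")); ht=cv2.cvtColor(d["frame"],cv2.COLOR_RGB2HSV)
m0=(ht[...,1]>125)&(ht[...,0]>14)&(ht[...,2]>110)
m=pick(m0,(217+12,184+6)); print(m.sum())
x,f=fit([(d,m)],[581,0,-.03],(-28,28,-70,70),18,26); print(x,f)
E
```

```text
32.95 [428.73 210.24 214.79] [-0.48  0.44 -0.27] 0.3321364149597589
510
[ 5.82015031e+02  1.24651053e+00 -5.15068883e-02] 0.26097620799607557
```

View pics/side_e.png

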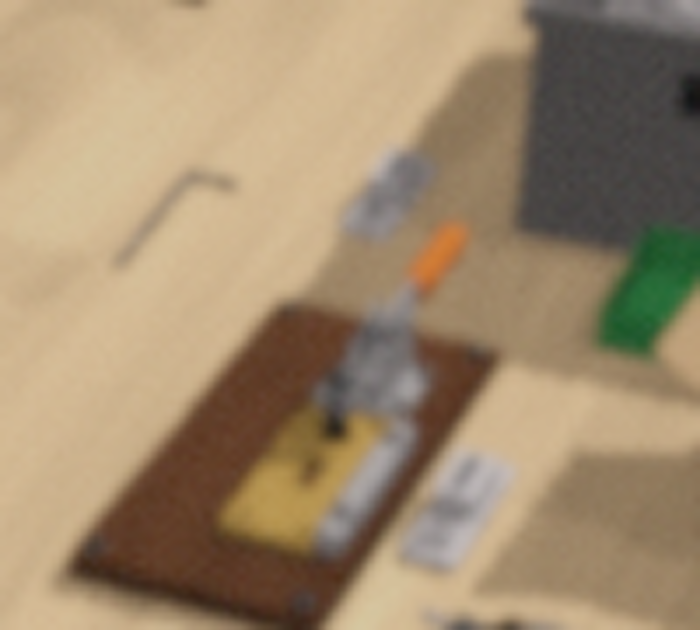

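View pics/top_e.png

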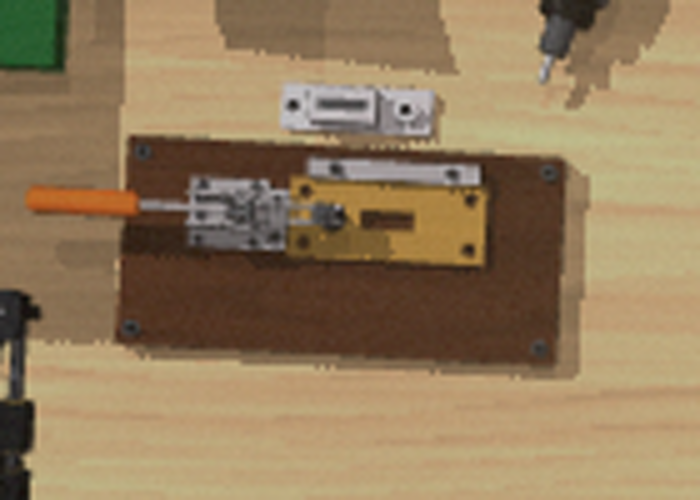

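Handle is level, pad is on the plate, and the plate edges have not moved: the right end is at column 237.5 before and after clamping. The last automatic fit is spoiled because the clamp arm and its shadow cover part of the plate. Handing in.

```bash
python3 -c "
from rig import robot; print(robot.finish_job())"
```

```text
the job is handed in; nothing more can be done
None
```

The brass plate is in the fixture, pushed up against both steel stops and clamped, and I handed the job in at about 33 s. No verdict was reported.

**What I did:**
- **Pick and place:** I picked the plate nearest the base, laid it flat on the bed and released it.
- **Seating:** I pushed it with closed fingers to the long stop, then to the end stop, then to the long stop again. At the first two stops 3 mm of further command moved it only 0.3 mm. The force rose to 8 N at the long stop and 15 N at the end stop. The second long-stop push read 5 N and stopped within about 0.5 mm of the first, but at a slightly higher finger position.
- **Clamping:** I swept the orange handle down to level, where it pushed back with about 20 N against its stop. The tool height there, 78.0 mm, matched a handle angle of 0.

**Last checks:**
- **Before clamping:** the top-view fit put the plate 0.7 mm and 1.3 mm from the seat in x and y, and 0.010 rad off square. That is about the accuracy of the measurement.
- **After clamping:** the pad is on the plate, the plate's right end is at the same pixel column as before, the gripper is clear, and the bystanders in view look unmoved.

**What failed or disagreed:**
- **Final plate fit:** this was unreliable (26 % mismatch, 0.05 rad) because the clamp arm and its shadow cover part of the plate, so I relied on the edge comparison instead.
- **Side camera:** its projections were 1 to 2.5 px off, so positions came from the top camera.
- **Finger contact:** the fingers met the plate's long side about 8 mm later than their outside width suggested. I put this down to tapered tips; the pictures and the top-view fit agreed with the plate being home.

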